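# Find the rocking hatch cover on the model spaceship and seat it

### The job

One of the four round orange hatch covers on the half-built spaceship is not seated. Press them lightly near the edge until you find the one that rocks, then press that one in the middle until it is fully home. Only touch and press, pull nothing up, and leave the jar, the brick separator and the loose brick where they are.

Things in the scene. Friction and masses are not known exactly. Their poses are not given: they have to be found in the camera images.
- ship: Half-built light grey toy-brick spaceship, fixed to the worktop, nose towards its +x. Origin on the worktop under the middle of its square deck; z up, +y towards its finished left wing with the red fin. The deck is 200 x 196 mm, flat, 50 mm above the worktop; its amber cockpit behind the nose rises 8 mm above the deck.
- place_1 (a point): Centre of the rear left hatch-cover place (nose = front), at deck height, 50 mm above the worktop. A flat-topped round orange hatch cover, 62 mm across, sits at each place, its top 11 to 17 mm above the deck. The four places form a square of 92 mm sides in line with the deck.
- place_2 (a point): Centre of the rear right hatch-cover place (nose = front), at deck height, 50 mm above the worktop. The four covers look identical and stand at slightly different heights by design, so height does not tell which is loose; the loose one's place changes every time. The other three are rigid.
- place_3 (a point): Centre of the front left hatch-cover place (nose = front), at deck height, 50 mm above the worktop. The loose cover lies level until pressed: 2 to 4 N near its edge (20 to 26 mm from its centre) dips it there by 4 to 5 mm; let go, it springs level.
- place_4 (a point): Centre of the front right hatch-cover place (nose = front), at deck height, 50 mm above the worktop. The loose cover, pressed in the middle (within 6 mm of its centre) with 10 to 20 N, goes 6 mm straight down to a firm stop, stays there and rocks no more; pressed hard at its edge it tilts and goes only part-way.
- seat (a joint): How far the loose cover (wherever it is) has been pressed down, in m: 0 = as found, 0.006 = fully home at its firm stop, negative = pulled up. Tight fit, about 9 N of friction, no spring.
- rock_a (a joint): Rocking angle of the loose cover (wherever it is) about one level axis, rad: 0 = level, up to about 0.2 either way when its edge is pressed fully down (0.14 on both axes if pressed half-way between them). A weak spring brings it back to 0.
- rock_b (a joint): The same about the level axis at right angles to rock_a.
- jar_center (a point): Loose plastic jar with blue twist cap, 68 mm across, 95 mm tall, standing left of the ship; point half-way up its axis. To be left alone.
- separator_center (a point): Loose white brick separator, flat, 100 x 32 x 10 mm, lying on a red mat (150 x 130 x 3 mm) right of the ship; point at its middle, 5 mm above the mat. To be left alone.
- brick_center (a point): Loose blue toy brick, 32 x 16 x 10 mm, lying on the red mat; point at its middle. To be left alone.

How it is judged:
By the outcome, as a careful person would: the job done as asked, in the order asked, and still so for the second after the job is handed in, with the robot touching nothing.
It also fails if it takes over 61 s, if anything falls off the work surface, if the arm or the gripper's body presses on something with over 40 N, if the wrist force passes 120 N, or if a joint passes its speed limit or range.

### The arm

A 7-joint arm with a two-finger parallel gripper is mounted at the origin on the work surface. World frame = base frame: x ahead of the robot, y to its left, z up, the work surface at z = 0. Lengths are in m, angles in rad, forces in N, time in s.
With the tool pointing down it reaches from about 0.425 to 0.95 m from the base axis. Payload 4.7 kg.
Tool frame: the origin (TCP) lies midway between the tips of the shut fingers; the grasp point (between the pads) lies 19 mm behind it; x points along the fingers, y is the direction in which the jaws open and shut, and the axes are right-handed (so a half turn about x gives the same grasp; the last joint's range is limited). The gripper opens to 85 mm and grips with 20 to 120 N. Pads are 22 mm wide; open, the fingers measure 114 mm over their backs; the gripper's body (76 mm by 85 mm) begins 54 mm behind the grasp point. The pads swing forward as they close: fully open they stand 13 mm farther back than shut.
Start: joints at [1.202, 0.469, -0.049, 1.532, 0.024, 1.141, -0.082], TCP at [0.225, -0.636, 0.231] pointing down, gripper open.
Joint ranges: [-2.59, 2.59], [-0.33, 1.99], [-1.39, 1.29], [0.1, 2.45], [-1.04, 4.18], [0.21, 1.99], [-2.66, 2.66]. Speed limits (rad/s): [2.57, 2.57, 3.14, 3.14, 3.14, 3.14, 3.14].

### API

Orientations are given as a 3x3 rotation matrix whose columns are the frame's x, y, z axes.
In Python, from plant import observe, eyes, ticket gives the robot as it stands.
- The arm moves only by the tool drive_tool, never from a script. Its argument "commands" is text: rows parted by semicolons, each of 5 numbers parted by spaces: the shift along the world's x, y, z in mm, then the turn about the world's z in degrees, then the finger opening in mm, from 0 to 85.4. A call has 1 to 8 rows; each row shifts and turns the pose as measured when the row begins; what a row does not reach is not made up. A row lasts 1/10 s, in which the tool goes at most 50 mm and 8.59 degrees, less where a joint would pass 70% of its speed; a pose out of reach is approached as far as the arm can. A call with a gripper value outside its range is refused whole. The fingers move at their own pace and stop on an object; "grip_force" is the grip in N (left out, the last holds). Time passes only in rows, so rows that do not move let the fingers close. It gives the time, the measured TCP pose, the force and the opening at its end, in the units of the state.
- observe(): the state, without advancing time (a new reading comes with each control period).
- eyes.snapshot(name): name is "scene" or "side" or "wrist"; returns a dict with "frame" (400x640x3 uint8, red, green, blue), "fovy" (degrees; the focal length in pixels is half the picture's height over the tangent of half this angle, whatever the lens; pixels are square), "cx", "cy" (the principal point, pixels), "cam_to_world" (4x4, takes a point from camera to world coordinates). Camera axes: x right, y down, z forward; pixel columns grow to the right and rows downward; lengths in m; the calibration is good to about 2 mm. A picture is of the moment at which its call begins. There is no depth.
- ticket.close_job(): hands the job in, once; it reports no verdict.
Trained networks look in a picture, given as the dict that the camera call returned (one of the last four; its "shot" number tells which), for a name from the list of things; names that differ only in an ending like _2 or _b are one class to them, and where a whole thing is asked for, a point or a joint stands for the part that bears it (a point fixed in the world has none). Each returns a list of dicts, best first, with "conf" (0 to 1); they miss things now and then, are a little off and sometimes report something else, mostly with a low value. They report only what shows in the picture. A call takes as long as a camera call.
- eyes.spot_in(picture, label): "at" ([x, y, z] in m, in the coordinates of the camera as it stood for that picture, good to about 4 mm: the middle of the surface that is visible of it).
- eyes.regions_of(picture, label): "mask" (400x640 bool, what is visible of it).
- eyes.landmark_of(picture, label): "at" ([x, y, z] in m, in the coordinates of the camera as it stood for that picture, good to about 4 mm: a listed point, or the origin of a listed thing).
The state is a dict: "time_s": time; "joint_pos": joint angles; "qd": joint speeds; "tau": joint torques, N m; "eef_pos": TCP position; "tool_rot": TCP orientation; "force": force on the tool from outside, world axes, zero at the start; "torque": the same for the moment, N m; "grip_width": finger opening in m.
Only numpy, scipy, OpenCV 4.12 (cv2) and the standard library are available. Lean on these libraries where they do the work, as an engineer would, in place of code of your own. Each camera call takes 0.05 s, during which the arm holds its last target. There are 200 camera calls.

## Working session

There is one attempt and no reset: what is moved stays moved. The work goes in short steps, Python scripts to look and compute and a tool call to move; the robot and the scene stay as the last step left them, time stands still between calls to the robot, and variables do not carry over. Pictures are saved under pics/ and viewed, about 8 in all and at most 12, crops included, and the job is handed in when it is done.

Besides the shell and the picture viewer there is one more tool, called after "Emit:" by a JSON object that holds its "op" and its "data". drive_tool: Moves the arm, as the interface text tells. Its arguments: {"type":"object","properties":{"commands":{"type":"string"},"grip_force":{"type":"number"}},"required":["commands"]}

```bash
mkdir -p pics; cat > h.py <<'E'
import numpy as np, cv2
from plant import observe, eyes, ticket
def snap(n,f=None):
    s=eyes.snapshot(n)
    if f: cv2.imwrite('pics/'+f,s['frame'][:,:,::-1])
    return s
def w(s,p): return (np.array(s['cam_to_world'])@np.append(p,1))[:3]
def px(s,P):
    c=np.linalg.inv(s['cam_to_world'])@np.append(P,1); f=200/np.tan(np.radians(s['fovy'])/2)
    return c[0]/c[2]*f+s['cx'],c[1]/c[2]*f+s['cy']
def ray(s,u,v,z):
    f=200/np.tan(np.radians(s['fovy'])/2); T=np.array(s['cam_to_world'])
    d=T[:3,:3]@[(u-s['cx'])/f,(v-s['cy'])/f,1]; o=T[:3,3]
    return o+d*(z-o[2])/d[2]
E
python3 - <<'E'
from h import *
np.set_printoptions(precision=4,suppress=True)
for n in ['scene','side']:
    s=snap(n,n+'.png'); print(n,s['cam_to_world'][:3,3])
    for l in ['ship','place_1','jar_center','brick_center','separator_center']:
        for r in eyes.landmark_of(s,l)[:6]: print(l,round(r['conf'],2),w(s,r['at']),np.round(px(s,w(s,r['at']))))
a=cv2.imread('pics/scene.png');b=cv2.imread('pics/side.png');cv2.imwrite('pics/both.png',cv2.resize(np.vstack([a,b]),(480,600),interpolation=cv2.INTER_AREA))
o=observe();print(o['eef_pos'],o['tool_rot'],o['force'],o['time_s'])
E
```

```text
scene [ 0.8609 -0.3219  0.7528]
ship 0.86 [ 0.5636  0.1199 -0.0015] [340. 198.]
place_1 0.94 [0.6279 0.1345 0.0492] [366. 196.]
place_1 0.84 [0.5772 0.0552 0.0515] [329. 206.]
place_1 0.77 [0.4981 0.1059 0.0446] [316. 178.]
place_1 0.66 [0.5491 0.1831 0.0494] [351. 168.]
brick_center 0.45 [ 0.4197 -0.0892  0.008 ] [240. 221.]
separator_center 0.8 [ 0.4661 -0.1078  0.0067] [248. 238.]
side [ 0.3368 -0.6976  0.4841]
ship 0.81 [ 0.5605  0.1195 -0.0032] [297. 199.]
place_1 0.83 [0.543  0.1798 0.0478] [282. 168.]
place_1 0.71 [0.5033 0.106  0.0523] [272. 184.]
place_1 0.64 [0.6239 0.1359 0.0497] [322. 171.]
jar_center 0.6 [0.7361 0.2879 0.0453] [344. 142.]
jar_center 0.45 [0.6217 0.1372 0.0479] [321. 171.]
brick_center 0.46 [ 0.4174 -0.0866  0.0071] [251. 263.]
separator_center 0.58 [ 0.4672 -0.1052  0.0073] [281. 264.]
[ 0.225  -0.6364  0.2314] [[ 0.0001  0.3333 -0.9428]
 [-0.0001 -0.9428 -0.3333]
 [-1.      0.0001 -0.0001]] [ 0.1149 -0.0765  0.299 ] 0.6
```

View pics/scene.png

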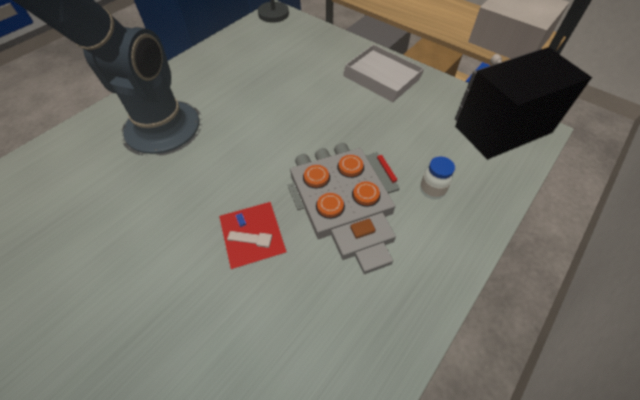

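View pics/side.png

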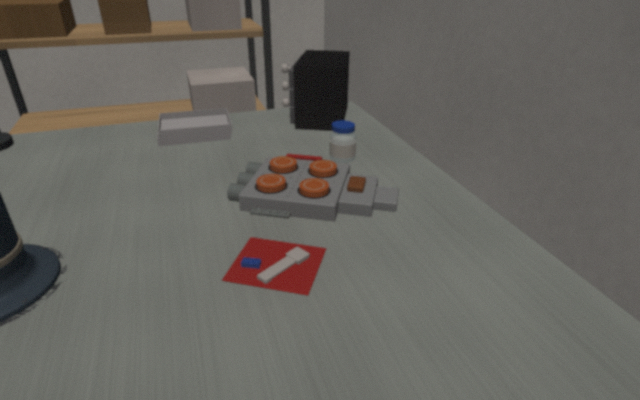

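The scene shows the ship with four orange covers around px (340,187), nose to the lower right. The jar is left of it at (439,173), and the mat with separator and brick is right of it at (252,235). The side view agrees. Next I refine the cover centres from the orange colour.

```bash
python3 - <<'E'
from h import *
from scipy.optimize import least_squares
np.set_printoptions(precision=4,suppress=True)
P0=np.array([[.549,.183],[.498,.106],[.628,.1345],[.577,.055]])
obs=[]
for n in ['scene','side']:
    s=snap(n); hsv=cv2.cvtColor(s['frame'],cv2.COLOR_RGB2HSV)
    m=((hsv[...,0]<16)&(hsv[...,1]>140)&(hsv[...,2]>110)).astype(np.uint8)
    k,l,st,c=cv2.connectedComponentsWithStats(m)
    for i,p in enumerate(P0):
        q=px(s,[*p,.06]); d=[np.hypot(*(c[j]-q)) if st[j,4]>100 else 1e3 for j in range(1,k)]
        j=1+int(np.argmin(d)); obs.append((s,i,c[j])); print(n,i+1,st[j],c[j],min(d),ray(s,*c[j],.060))
def pl(x):
    R=np.array([[np.cos(x[2]),-np.sin(x[2])],[np.sin(x[2]),np.cos(x[2])]])
    return x[:2]+(R@(.046*np.array([[-1,1],[-1,-1],[1,1],[1,-1]])).T).T
def f(x):
    p=pl(x); return np.concatenate([np.array(px(s,[*p[i],.059]))-c for s,i,c in obs])
r=least_squares(f,[.562,.12,-.57]); print(r.x,np.degrees(r.x[2]),r.fun,pl(r.x))
E
```

```text
scene 1 [339 155  24  20 352] [350.4148 164.3494] 1.4796151712313645 [0.5451 0.183  0.06  ]
scene 2 [304 165  25  21 386] [315.9819 174.899 ] 0.9487301068426162 [0.4991 0.1033 0.06  ]
scene 3 [353 182  27  22 416] [365.9639 192.2452] 1.4053179735649663 [0.6246 0.1362 0.06  ]
scene 4 [317 193  27  23 448] [329.7969 204.0089] 0.8975620241712252 [0.5784 0.0565 0.06  ]
side 1 [271 155  65  18 492] [303.2256 162.9187] 19.07887821389974 [0.5896 0.1677 0.06  ]
side 2 [257 174  28  14 234] [270.4915 180.5128] 0.7921880118393189 [0.4997 0.106  0.06  ]
side 3 [300 178  28  15 260] [314.0846 185.2615] 21.039923420787453 [0.58   0.0578 0.06  ]
side 4 [300 178  28  15 260] [314.0846 185.2615] 1.268767756687576 [0.58   0.0578 0.06  ]
[ 0.5649  0.1148 -0.6722] -38.515075656792185 [  3.209    3.5042   1.4347  -0.5522  -1.7227   5.091   -3.7994   0.6286
 -15.0046   0.1254   0.1425   0.0672  12.4095 -15.9217  -2.4573   2.6648] [[0.5576 0.1795]
 [0.5003 0.1075]
 [0.6295 0.1222]
 [0.5723 0.0502]]
```

Emit:
{"op": "drive_tool", "data": {"commands": "45 40 0 0 0; 45 40 0 0 0; 40 45 0 0 0; 40 45 0 0 0; 35 48 0 0 0; 25 48 0 0 0; 15 48 0 0 0; 0 50 0 0 0", "grip_force": 40}}

```text
time_s: 1.5
eef_pos: [0.4384, -0.31, 0.2318]
tool_rot: [[0.001, 0.318, -0.948], [-0.007, -0.948, -0.318], [-1.0, 0.007, 0.001]]
force: [0.2, 0.7, 0.2]
grip_width: -0.0
```

The side-view blobs of covers 1 and 3 were wrong: 1 merged with the red fin, and 3 matched the wrong blob. I use the scene fit instead, which is consistent: centre (0.562, 0.120), yaw about -30.5°. The places are P1 (.546,.183), P2 (.499,.104), P3 (.625,.136) and P4 (.578,.057).

Emit:
{"op": "drive_tool", "data": {"commands": "20 45 0 0 0; 20 45 0 0 0; 20 45 0 0 0; 20 45 -10 0 0; 20 45 -15 0 0; 20 45 -15 0 0; 20 45 -15 0 0; 20 45 -15 0 0"}}

```text
time_s: 2.3
eef_pos: [0.5954, 0.0475, 0.1693]
tool_rot: [[0.013, 0.315, -0.949], [-0.011, -0.949, -0.315], [-1.0, 0.015, -0.009]]
force: [1.9, -0.9, 0.8]
grip_width: -0.0001
```

Emit:
{"op": "drive_tool", "data": {"commands": "6 17 -20 0 0; 0 0 -30 0 0; 0 0 -25 0 0; 0 0 -10 0 0; 0 0 -5 0 0; 0 0 0 0 0; 0 0 0 0 0"}}

```text
time_s: 3.0
eef_pos: [0.6044, 0.0767, 0.0772]
tool_rot: [[0.018, 0.328, -0.945], [-0.005, -0.945, -0.328], [-1.0, 0.01, -0.015]]
force: [0.4, 0.4, 0.4]
grip_width: -0.0
```

Emit:
{"op": "drive_tool", "data": {"commands": "-2 -11 0 0 0; 0 0 0 0 0; 0 0 -3 0 0; 0 0 0 0 0"}}

```text
time_s: 3.4
eef_pos: [0.6043, 0.0631, 0.0775]
tool_rot: [[0.024, 0.325, -0.946], [-0.005, -0.946, -0.325], [-1.0, 0.012, -0.021]]
force: [-0.4, -0.2, -0.7]
grip_width: 0.0004
```

```bash
python3 - <<'E'
from h import *
s=snap('wrist','w1.png')
for i,p in enumerate([[.5457,.1829],[.4991,.1037],[.6249,.1363],[.5783,.0571]]): print(i+1,np.round(px(s,[*p,.063])))
print(observe()['eef_pos'],observe()['force'])
E
```

```text
1 [ 82. 277.]
2 [201. 375.]
3 [194. 173.]
4 [312. 292.]
[0.6045954  0.06341258 0.07771748] [ 0.33822459 -0.33444968  1.48170186]
```

View pics/w1.png

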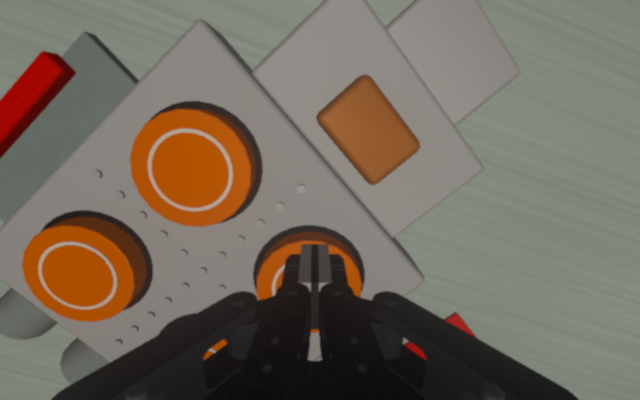

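The wrist view shows the closed tip over the front edge of cover 4. The ring centres of covers 3 (190,170) and 1 (78,276) lie within 4 px of the projections. Small moves track poorly, so I'll try larger rows.

Emit:
{"op": "drive_tool", "data": {"commands": "0 0 -4 0 0; 0 0 -3 0 0; 0 0 -3 0 0"}}

```text
time_s: 3.75
eef_pos: [0.605, 0.064, 0.0675]
tool_rot: [[0.025, 0.326, -0.945], [-0.004, -0.945, -0.326], [-1.0, 0.012, -0.023]]
force: [-0.0, -0.2, 0.6]
grip_width: -0.0
```

Emit:
{"op": "drive_tool", "data": {"commands": "0 0 -2 0 0; 0 0 -1 0 0"}}

```text
time_s: 3.95
eef_pos: [0.6045, 0.0642, 0.0637]
tool_rot: [[0.024, 0.326, -0.945], [-0.004, -0.945, -0.326], [-1.0, 0.012, -0.021]]
force: [-3.3, 0.0, 10.6]
grip_width: -0.0001
```

Emit:
{"op": "drive_tool", "data": {"commands": "0 0 -1 0 0; 0 0 -1 0 0"}}

```text
time_s: 4.15
eef_pos: [0.6046, 0.0642, 0.0637]
tool_rot: [[0.023, 0.326, -0.945], [-0.006, -0.945, -0.326], [-1.0, 0.013, -0.02]]
force: [-2.9, -0.9, 7.8]
grip_width: -0.0001
```

Emit:
{"op": "drive_tool", "data": {"commands": "0 0 1.5 0 0"}}

```text
time_s: 4.25
eef_pos: [0.6046, 0.0642, 0.0654]
tool_rot: [[0.024, 0.326, -0.945], [-0.006, -0.945, -0.326], [-1.0, 0.013, -0.02]]
force: [0.6, -0.2, 0.7]
grip_width: -0.0002
```

```bash
python3 - <<'E'
from h import *
F=[]
for k in range(4):
    s=snap('wrist','w2.png' if k==3 else None);o=observe();F.append(o['force']);
print(np.round(F,2),o['eef_pos'])
a=cv2.imread('pics/w1.png')[215:335,220:400];b=cv2.imread('pics/w2.png')[215:335,220:400]
cv2.imwrite('pics/c.png',cv2.resize(np.hstack([a,b]),None,fx=2,fy=2))
E
```

```text
[[ 0.72  0.12  0.11]
 [-0.5   0.46  0.17]
 [-0.2  -0.49  0.76]
 [ 0.13 -0.11 -0.31]] [0.60453614 0.06426818 0.06511001]
```

Lifting 1.5 mm takes the force to zero, so cover 4 is rigid (a spring would still push). Next is cover 3.

Emit:
{"op": "drive_tool", "data": {"commands": "0 0 12 0 0; 15 27 0 0 0; 15 27 0 0 0; 14 26 0 0 0; 0 0 0 0 0; 0 0 0 0 0"}}

```text
time_s: 5.05
eef_pos: [0.6502, 0.1452, 0.0805]
tool_rot: [[0.024, 0.323, -0.946], [-0.006, -0.946, -0.323], [-1.0, 0.013, -0.021]]
force: [0.4, -0.7, -0.5]
grip_width: 0.0001
```

Emit:
{"op": "drive_tool", "data": {"commands": "0 0 -7 0 0; 0 0 -3 0 0; 0 0 -1 0 0"}}

```text
time_s: 5.35
eef_pos: [0.6495, 0.1424, 0.0691]
tool_rot: [[0.023, 0.32, -0.947], [-0.008, -0.947, -0.321], [-1.0, 0.015, -0.02]]
force: [-0.3, 0.2, 1.4]
grip_width: -0.0001
```

Emit:
{"op": "drive_tool", "data": {"commands": "0 0 -1 0 0; 0 0 -1 0 0"}}

```text
time_s: 5.55
eef_pos: [0.649, 0.1407, 0.0666]
tool_rot: [[0.022, 0.319, -0.948], [-0.009, -0.948, -0.319], [-1.0, 0.015, -0.018]]
force: [0.7, 0.3, 1.4]
grip_width: 0.0
```

Emit:
{"op": "drive_tool", "data": {"commands": "0 0 -1 0 0"}}

```text
time_s: 5.65
eef_pos: [0.649, 0.1402, 0.0655]
tool_rot: [[0.022, 0.318, -0.948], [-0.009, -0.948, -0.318], [-1.0, 0.016, -0.018]]
force: [-0.3, 0.4, -0.4]
grip_width: 0.0001
```

Emit:
{"op": "drive_tool", "data": {"commands": "0 0 -1 0 0"}}

```text
time_s: 5.75
eef_pos: [0.649, 0.1401, 0.0645]
tool_rot: [[0.022, 0.318, -0.948], [-0.009, -0.948, -0.318], [-1.0, 0.016, -0.018]]
force: [0.3, 0.4, 0.7]
grip_width: -0.0001
```

Emit:
{"op": "drive_tool", "data": {"commands": "0 0 -1 0 0"}}

```text
time_s: 5.85
eef_pos: [0.6495, 0.1402, 0.0637]
tool_rot: [[0.023, 0.318, -0.948], [-0.009, -0.948, -0.318], [-1.0, 0.016, -0.019]]
force: [0.7, -0.5, 2.0]
grip_width: 0.0001
```

Emit:
{"op": "drive_tool", "data": {"commands": "0 0 -1 0 0"}}

```text
time_s: 5.95
eef_pos: [0.6499, 0.1403, 0.0629]
tool_rot: [[0.024, 0.318, -0.948], [-0.008, -0.948, -0.318], [-1.0, 0.016, -0.02]]
force: [0.4, 0.4, 1.3]
grip_width: -0.0001
```

Emit:
{"op": "drive_tool", "data": {"commands": "0 0 -1 0 0"}}

```text
time_s: 6.05
eef_pos: [0.6503, 0.1404, 0.0622]
tool_rot: [[0.025, 0.318, -0.948], [-0.008, -0.948, -0.318], [-1.0, 0.016, -0.021]]
force: [0.6, 0.2, 0.9]
grip_width: -0.0002
```

Emit:
{"op": "drive_tool", "data": {"commands": "0 0 -1 0 0"}}

```text
time_s: 6.15
eef_pos: [0.6507, 0.1405, 0.0614]
tool_rot: [[0.026, 0.318, -0.948], [-0.008, -0.948, -0.318], [-1.0, 0.016, -0.022]]
force: [1.6, -0.4, 2.4]
grip_width: -0.0
```

```bash
python3 - <<'E'
from h import *
F=[]
for k in range(6):
    s=snap('wrist','w3.png' if k==5 else None);o=observe();F.append(o['force'])
print(np.round(np.mean(F,0),2),o['eef_pos'])
E
```

```text
[ 1.06 -0.04  2.01] [0.65064512 0.14051094 0.06142953]
```

View pics/w3.png

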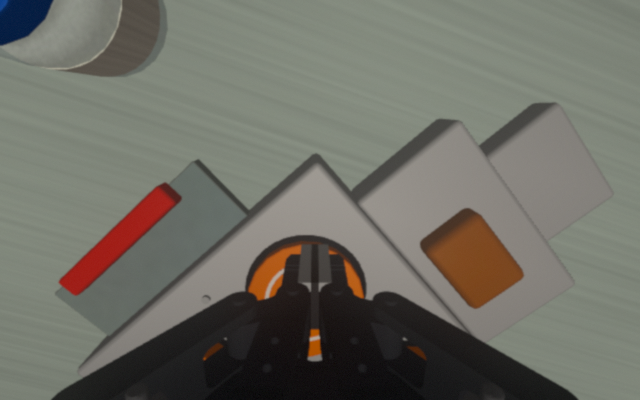

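The picture shows the tip on the outer edge of cover 3. Force has risen gradually to 2 N over about 3 mm, unlike cover 4. I'll check for spring-back.

Emit:
{"op": "drive_tool", "data": {"commands": "0 0 -1 0 0; 0 0 -1 0 0"}}

```text
time_s: 6.65
eef_pos: [0.6512, 0.1404, 0.0605]
tool_rot: [[0.027, 0.318, -0.948], [-0.008, -0.948, -0.318], [-1.0, 0.016, -0.023]]
force: [-0.7, -0.1, 8.3]
grip_width: -0.0001
```

```bash
cat > ft.py <<'E'
from h import *
F=[]
for k in range(6): s=eyes.snapshot('wrist');o=observe();F.append(o['force'])
print(np.round(np.mean(F,0),2),np.round(o['eef_pos'],4),o['time_s'])
E
python3 ft.py
```

```text
[-0.82 -0.58  6.86] [0.6511 0.1404 0.0606] 6.95
```

Emit:
{"op": "drive_tool", "data": {"commands": "0 0 1.5 0 0; 0 0 1 0 0"}}

```text
time_s: 7.15
eef_pos: [0.6501, 0.1404, 0.0628]
tool_rot: [[0.025, 0.318, -0.948], [-0.009, -0.948, -0.318], [-1.0, 0.016, -0.021]]
force: [0.5, -0.7, 1.0]
grip_width: -0.0
```

```bash
python3 ft.py
```

```text
[-0.13 -0.03  0.91] [0.6503 0.1403 0.0627] 7.45
```

Cover 3 is springy: 0.9 N at z 62.7, 2.0 N at 61.4, stop at 60.6, and it pushes back up as I lift. It is the loose one, so I move over its centre.

Emit:
{"op": "drive_tool", "data": {"commands": "0 0 10 0 0; -13 -2 0 0 0; -12 -2 0 0 0; 0 0 0 0 0; 0 0 0 0 0"}}

```text
time_s: 7.95
eef_pos: [0.6243, 0.1362, 0.074]
tool_rot: [[0.025, 0.318, -0.948], [-0.009, -0.948, -0.318], [-1.0, 0.016, -0.021]]
force: [-1.3, -0.8, -0.6]
grip_width: -0.0001
```

```bash
python3 - <<'E'
from h import *
s=snap('wrist'); o=observe(); print(o['eef_pos'],px(s,o['eef_pos']),px(s,[.6249,.1363,.0647]))
cv2.imwrite('pics/w4.png',s['frame'][:,:,::-1]); 
s=snap('scene');b=cv2.resize(s['frame'][130:260,240:440,::-1],None,fx=3,fy=3,interpolation=cv2.INTER_CUBIC)
cv2.imwrite('pics/s4.png',b)
E
```

```text
[0.62428345 0.13621946 0.07392728] (np.float64(317.0961957940391), np.float64(261.9518573494466)) (np.float64(316.91409637508536), np.float64(252.69843174774127))
```

View pics/w4.png

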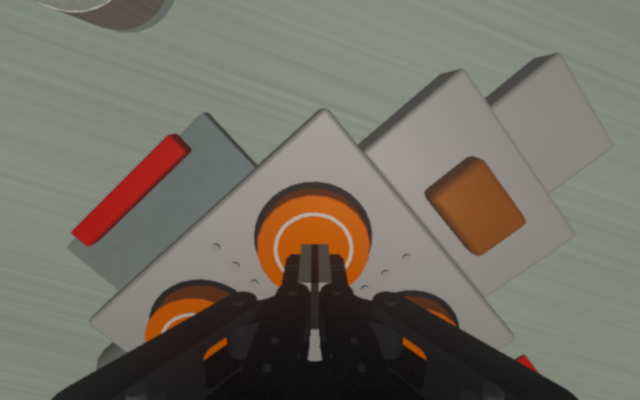

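The ring centre in the picture is about (313,252), against a projected (317,253), so the tip is within 2 mm of centre. Pressing now.

Emit:
{"op": "drive_tool", "data": {"commands": "0 0 -5 0 0; 0 0 -3 0 0; 0 0 -1 0 0; 0 0 -1 0 0"}}

```text
time_s: 8.45
eef_pos: [0.6253, 0.1365, 0.0639]
tool_rot: [[0.025, 0.317, -0.948], [-0.009, -0.948, -0.318], [-1.0, 0.016, -0.021]]
force: [-2.8, -0.5, 8.4]
grip_width: 0.0
```

Emit:
{"op": "drive_tool", "data": {"commands": "0 0 -1.5 0 0; 0 0 -1.5 0 0"}}

```text
time_s: 8.65
eef_pos: [0.6254, 0.1366, 0.0628]
tool_rot: [[0.024, 0.317, -0.948], [-0.01, -0.948, -0.317], [-1.0, 0.017, -0.02]]
force: [-4.1, -0.5, 8.4]
grip_width: -0.0001
```

Emit:
{"op": "drive_tool", "data": {"commands": "0 0 -2 0 0; 0 0 -2 0 0"}}

```text
time_s: 8.85
eef_pos: [0.6254, 0.1366, 0.061]
tool_rot: [[0.024, 0.317, -0.948], [-0.011, -0.948, -0.317], [-1.0, 0.018, -0.019]]
force: [-2.1, -1.0, 9.1]
grip_width: 0.0006
```

Emit:
{"op": "drive_tool", "data": {"commands": "0 0 -2 0 0; 0 0 -2 0 0; 0 0 -2 0 0"}}

```text
time_s: 9.15
eef_pos: [0.6256, 0.1365, 0.0584]
tool_rot: [[0.024, 0.317, -0.948], [-0.013, -0.948, -0.317], [-1.0, 0.02, -0.018]]
force: [-4.3, -1.1, 12.5]
grip_width: -0.0003
```

Emit:
{"op": "drive_tool", "data": {"commands": "0 0 -2 0 0; 0 0 -2.5 0 0"}}

```text
time_s: 9.35
eef_pos: [0.6256, 0.1365, 0.0582]
tool_rot: [[0.023, 0.316, -0.948], [-0.015, -0.948, -0.317], [-1.0, 0.021, -0.017]]
force: [-7.2, -2.6, 18.9]
grip_width: -0.0002
```

It is at a firm stop at z 58.2 with 19 N. I'll check lightly at the edge that it no longer rocks.

Emit:
{"op": "drive_tool", "data": {"commands": "0 0 10 0 0; 12 2 0 0 0; 12 2 0 0 0; 0 0 0 0 0; 0 0 0 0 0"}}

```text
time_s: 9.85
eef_pos: [0.6508, 0.1409, 0.0701]
tool_rot: [[0.025, 0.316, -0.948], [-0.014, -0.948, -0.317], [-1.0, 0.021, -0.019]]
force: [-1.3, 0.3, 0.5]
grip_width: 0.0001
```

Emit:
{"op": "drive_tool", "data": {"commands": "0 0 -5 0 0; 0 0 -2 0 0; 0 0 -1 0 0"}}

```text
time_s: 10.15
eef_pos: [0.6493, 0.1406, 0.061]
tool_rot: [[0.023, 0.317, -0.948], [-0.015, -0.948, -0.317], [-1.0, 0.021, -0.017]]
force: [-0.1, 0.4, -1.1]
grip_width: 0.0004
```

```bash
python3 ft.py
```

```text
[-0.2  -0.08 -0.01] [0.65   0.1408 0.0616] 10.45
```

Emit:
{"op": "drive_tool", "data": {"commands": "0 0 -1 0 0; 0 0 -1 0 0; 0 0 -1 0 0"}}

```text
time_s: 10.75
eef_pos: [0.6503, 0.1409, 0.059]
tool_rot: [[0.025, 0.316, -0.948], [-0.014, -0.948, -0.317], [-1.0, 0.021, -0.019]]
force: [0.1, 0.5, 0.4]
grip_width: 0.0002
```

Emit:
{"op": "drive_tool", "data": {"commands": "0 0 -1 0 0; 0 0 -1 0 0"}}

```text
time_s: 10.95
eef_pos: [0.6505, 0.1409, 0.0582]
tool_rot: [[0.026, 0.316, -0.948], [-0.014, -0.948, -0.317], [-1.0, 0.022, -0.02]]
force: [-3.4, -1.1, 8.4]
grip_width: -0.0001
```

```bash
python3 ft.py
```

```text
[-2.47 -0.75  6.12] [0.6505 0.141  0.0583] 11.25
```

The edge is now rigid: no contact at 59.0, 8 N at 58.2, which is the same height as the centre. I retract clear and hand in.

Emit:
{"op": "drive_tool", "data": {"commands": "0 0 15 0 0; 0 0 30 0 0; 0 0 40 0 0; 0 0 30 0 0; 0 0 0 0 0; 0 0 0 0 0"}}

```text
time_s: 11.85
eef_pos: [0.6498, 0.141, 0.181]
tool_rot: [[0.027, 0.317, -0.948], [-0.014, -0.948, -0.317], [-1.0, 0.022, -0.021]]
force: [0.5, -0.1, -0.8]
grip_width: -0.0001
```

```bash
python3 - <<'E'
from h import *
s=snap('side','end.png')
for l in ['jar_center','brick_center','separator_center']:
    for r in eyes.landmark_of(s,l)[:1]: print(l,round(r['conf'],2),np.round(w(s,r['at']),3))
o=observe();print(o['eef_pos'],o['force'],o['time_s']); ticket.close_job()
E
```

```text
jar_center 0.58 [0.735 0.286 0.045]
brick_center 0.5 [ 0.417 -0.091  0.008]
separator_center 0.81 [ 0.471 -0.107  0.008]
[0.64906511 0.14084012 0.17881891] [0.17250762 0.20893609 0.05520389] 12.05
the job is handed in; nothing more can be done
```

The loose hatch cover was the front left one (place_3). It is now pressed fully home, and the job was handed in at about 12 s.

- **Finding it:** The front right cover (place_4) was rigid at its edge. The front left one dipped about 4 mm under roughly 2 N and pushed back as I lifted. Since I had found the one that rocks, I did not test the two rear covers.
- **Seating it:** I pressed it in the middle. It slid down at about 9 N to a firm stop about 6 mm lower, where it held 19 N.
- **Last checks:** A second press on its edge was rigid, at the same height as the middle. The jar, separator and brick were where they started to within 5 mm, about the accuracy of the camera networks. The arm was clear, reading no force.
- **What was off:** My edge presses went harder than "lightly" at times: about 11 N on the front right cover and about 8 N at the end of the loose cover's dip. The side camera's colour blobs for covers 1 and 3 were wrong (one merged with the red fin), so I relied on the scene and wrist cameras for positions.

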